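# Cover the parts bowl at the repair table

## Task

The yellow bowl holds the screws taken out of the hedge trimmer. Pick up its yellow lid by the knob and lower it gently onto the bowl, so that it sits fully home and level on the rim, and let go. Leave the bowl where it stands, and leave the mug and the green lid alone.

Things in the scene. Friction and masses are not known exactly. Their poses are not given: they have to be found in the camera images.
- yellow_lid_knob (a point): Yellow lid lying knob up on the table, 0.14 kg: a flat round plate 136 mm across, 5 mm thick; under it a round step 14 mm deep that drops inside the bowl, 82 mm across tapering to 72; on top an upright round black knob 28 mm across, 40 mm tall. The point is on the knob's axis, 24 mm above the plate's top, 16 below the knob's top, 29 above the face that rests on the rim, 43 above the lid's foot. z: lid's axis, up.
- bowl_rim (a point): Yellow bowl, loose on the table, 0.45 kg, 60 mm high; rim 112 mm across outside, 104 inside (98 inside, 14 mm down). Screws lie on its floor, well below the lid. The point is the centre of the mouth at the height of the rim's top; z is the bowl's axis, up. With the lid home the knob's point is 29 mm above this one.
- green_lid_knob (a point): A green lid of the same shape and size as the yellow one, lying knob up on the table; it belongs to something else. The point lies on its knob as on the yellow lid.
- mug: A cream mug standing upright, 76 mm across and 90 mm high, with a handle towards its +y. Origin at the centre of its underside, z up.
Mind the look-alikes: they are no part of the job. What is shaped like the part that bears bowl_rim but pink is not meant. What is shaped like the part that bears yellow_lid_knob but red is not meant.

How it is judged:
By the outcome, as a careful person would: the job done as asked, in the order asked, and still so for the second after the job is handed in, with the robot touching nothing.
It also fails if it takes over 38 s, if anything falls off the work surface, if the arm or the gripper's body presses on something with over 40 N, if the wrist force passes 120 N, or if a joint passes its speed limit or range.

## Robot

A 6-joint arm with a two-finger parallel gripper is mounted at the origin on the work surface. World frame = base frame: x ahead of the robot, y to its left, z up, the work surface at z = 0. Lengths are in m, angles in rad, forces in N, time in s.
With the tool pointing down it reaches from about 0.325 to 0.925 m from the base axis. Payload 3.1 kg.
Tool frame: the origin (TCP) lies at the very end of the fingers, on their centre line; the grasp point (between the pads) lies 19 mm behind it; z points along the fingers, y is the direction in which the jaws open and shut (so a half turn about z gives the same grasp; the last joint's range is limited). The gripper opens to 85 mm and grips with 20 to 120 N. Pads are 22 mm wide; open, the fingers measure 114 mm over their backs; the gripper's body (76 mm by 85 mm) begins 54 mm behind the grasp point. The pads swing forward as they close: fully open they stand 13 mm farther back than shut.
Start: joints at [-1.299, 0.217, 1.613, -0, 1.311, -0.112], TCP at [0.234, -0.58, 0.191] pointing down, gripper open.
Joint ranges: [-2.75, 2.75], [-0.78, 2.1], [0.31, 2.55], [-1.13, 4.27], [0.13, 2.63], [-2.58, 2.58]. Speed limits (rad/s): [2.79, 2.79, 3.14, 3.14, 3.14, 3.14].

## Interface

Orientations are given as a unit quaternion [w, x, y, z].
In Python, from bench import r gives the robot as it stands.
- The arm moves only by the tool servo_tool, never from a script. Its argument "targets" is a list of rows, each an object with "dp": the shift along the world's x, y, z each as a share of 100 cm, from -1 to 1, a list of three; "angular": the turn, a rotation vector about the world's x, y, z each as a share of 180 degrees, from -1 to 1, a list of three. A call has 1 to 8 rows; each row is the pose to reach, as a shift and turn from the pose commanded when the call began, turning the shorter way round; what a row does not reach only later rows make up. A row lasts 1/8 s, in which the tool goes at most 62.5 mm and 10.7 degrees, less where a joint would pass 70% of its speed; a pose out of reach is approached as far as the arm can. A call with a number of a shift or a turn outside -1 to 1 is refused whole. A call with a gripper value outside its range is refused whole. "fingers" is the closure, from 0 (fully open) to 1 (shut), set as the call begins (left out, the last holds). The fingers move at their own pace and stop on an object; "grip_force" is the grip in N (left out, the last holds). Time passes only in rows, so rows that repeat a pose let the fingers close. It gives the time, the measured TCP pose, the force and the opening at its end, in the units of the state.
- r.sense(): the state, without advancing time (a new reading comes with each control period).
- r.capture(name): name is "scene" or "top"; returns a dict with "img" (480x640x3 uint8, blue, green, red), "K" (3x3 intrinsics, pixels), "T" (4x4, takes a point from camera to world coordinates). Camera axes: x right, y up, looking along -z (the intrinsics and any distortion apply to the point x, -y, -z); pixel columns grow to the right and rows downward; lengths in m; the calibration is good to about 2 mm. A picture is of the moment at which its call begins. There is no depth.
- r.close_job(): hands the job in, once; it reports no verdict.
The state is a dict: "time": time; "joint_pos": joint angles; "qd": joint speeds; "effort": joint torques, N m; "position": TCP position; "tcp_rot": TCP orientation; "contact_force": force on the tool from outside, world axes, zero at the start; "ft_torque": the same for the moment, N m; "grip_width": finger opening in m.
Only numpy, scipy, OpenCV 4.12 (cv2) and the standard library are available. Lean on these libraries where they do the work, as an engineer would, in place of code of your own. Each camera call takes 0.05 s, during which the arm holds its last target.

## Working session

There is one attempt and no reset: what is moved stays moved. The work goes in short steps, Python scripts to look and compute and a tool call to move; the robot and the scene stay as the last step left them, time stands still between calls to the robot, and variables do not carry over. Pictures are saved under pics/ and viewed, and the job is handed in when it is done.

Besides the shell and the picture viewer there is one more tool, called after "Emit:" by a JSON object that holds its "method" and its "body", one argument or row to a line. servo_tool: Moves the arm, as the interface text tells. Its arguments: {"type":"object","properties":{"targets":{"type":"array"},"fingers":{"type":"number"},"grip_force":{"type":"number"}},"required":["targets"]}

```bash
mkdir -p pics; cat > h.py <<'E'
import numpy as np, cv2, pickle
from bench import r
def snap(tag):
    out={}
    for n in("scene","top"):
        c=r.capture(n); out[n]=c; cv2.imwrite(f"pics/{tag}_{n}.png",c["img"])
    pickle.dump(out,open(f"{tag}.pkl","wb")); return out
def ray(c,u,v):
    K,T=np.array(c["K"]),np.array(c["T"])
    d=np.linalg.inv(K)@[u,v,1]; d=T[:3,:3]@[d[0],-d[1],-d[2]]
    return T[:3,3],d
def atz(c,u,v,z):
    o,d=ray(c,u,v); return o+d*(z-o[2])/d[2]
def proj(c,p):
    K,T=np.array(c["K"]),np.array(c["T"])
    q=T[:3,:3].T@(np.array(p)-T[:3,3]); q=K@[q[0],-q[1],-q[2]]; return q[:2]/q[2]
E
python3 - <<'E'
from h import *
o=snap("a")
for n in o: print({k:(v if k!="img" else 0) for k,v in o[n].items()})
print(r.sense())
E
```

```text
{'img': 0, 'K': array([[449.3407882 ,   0.        , 316.2418192 ],
       [  0.        , 449.3407882 , 230.70343193],
       [  0.        ,   0.        ,   1.        ]]), 'T': array([[ 0.64749333, -0.48517331,  0.58767273,  1.0693902 ],
       [ 0.7618357 ,  0.43126629, -0.48333814, -0.52287922],
       [-0.01894067,  0.76066829,  0.6488644 ,  0.7411869 ],
       [ 0.        ,  0.        ,  0.        ,  1.        ]])}
{'img': 0, 'K': array([[442.397256  ,   0.        , 316.76289178],
       [  0.        , 442.397256  , 243.47735718],
       [  0.        ,   0.        ,   1.        ]]), 'T': array([[-0.00444121,  0.99441904, -0.105409  ,  0.40132684],
       [-0.99987413, -0.00602153, -0.01467874, -0.00181056],
       [-0.01523154,  0.10533054,  0.99432061,  0.8941996 ],
       [ 0.        ,  0.        ,  0.        ,  1.        ]])}
{'time': 0.1, 'joint_pos': array([-1.29913757e+00,  2.17676539e-01,  1.61481020e+00, -2.33084566e-05,
        1.31132220e+00, -1.12217502e-01]), 'qd': array([-0.00031373, -0.00056577, -0.0058801 ,  0.00033866, -0.00033705,
        0.00060231]), 'effort': array([-4.41891998e-04, -3.98077834e+01, -3.04970455e+01, -1.84420246e-04,
        4.24682046e-03, -3.47237162e-06]), 'position': array([ 0.23384857, -0.57869258,  0.19018124]), 'tcp_rot': array([-1.10372807e-03,  9.81635182e-01,  1.90764623e-01, -9.94734360e-05]), 'contact_force': array([-0.21536509,  0.28737862,  0.92331984]), 'ft_torque': array([-0.06732121,  0.00688788,  0.0072462 ]), 'grip_width': 0.08534880940056846}
```

View pics/a_scene.png

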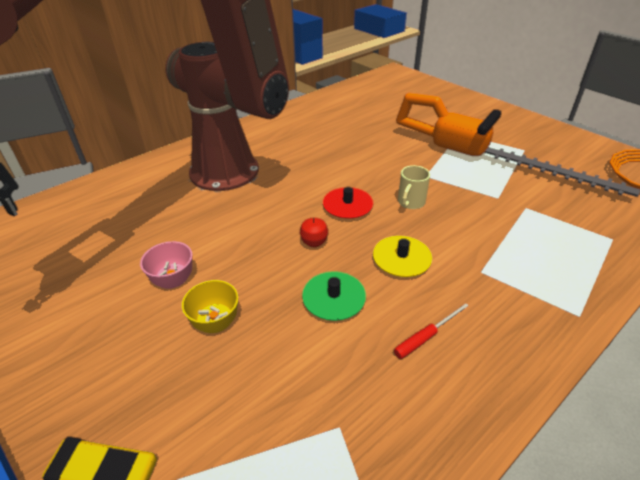

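View pics/a_top.png

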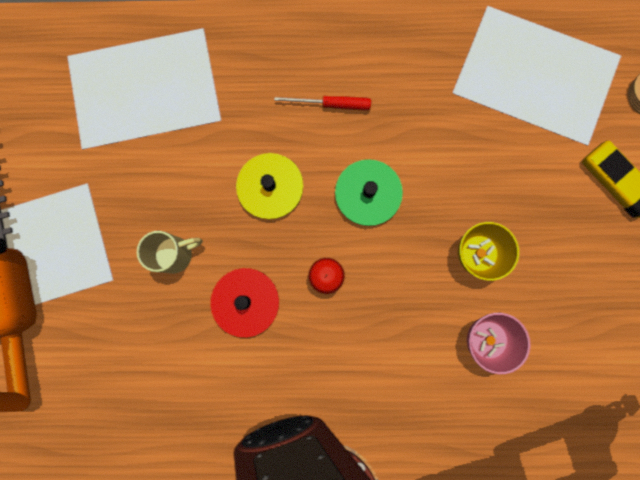

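```bash
cat > m.py <<'E'
from h import *
import sys
from scipy.optimize import least_squares
def comp(img,seed,lo=(18,120,60),hi=(38,255,255)):
    m=cv2.inRange(cv2.cvtColor(img,cv2.COLOR_BGR2HSV),lo,hi)
    m=cv2.morphologyEx(m,cv2.MORPH_CLOSE,np.ones((3,3)))
    cs,_=cv2.findContours(m,cv2.RETR_EXTERNAL,cv2.CHAIN_APPROX_NONE)
    return min((c for c in cs if len(c)>60),key=lambda c:np.linalg.norm(c[:,0].mean(0)-seed))
if __name__=="__main__":
    o=pickle.load(open("a.pkl","rb"))
    for n,ls,bs in(("top",(270,186),(489,251)),("scene",(402,256),(211,306))):
        c=o[n]
        for nm,s,z in(("lid",ls,.0175),("bowl",bs,.06)):
            k=comp(c["img"],s)[:,0].astype(float)
            k=cv2.convexHull(k.astype(np.float32))[:,0]
            P=np.array([atz(c,u,v,z)[:2] for u,v in k])
            (x,y),rad=cv2.minEnclosingCircle(P.astype(np.float32))
            e=cv2.fitEllipse(k); 
            print(n,nm,x,y,"diam",2*rad,"ellipse",e, "ctr",atz(c,*e[0],z), "npts",len(k))
        i=c["img"]
        tl=[cv2.resize(i[int(s[1])-50:int(s[1])+50,int(s[0])-50:int(s[0])+50],(400,400),interpolation=cv2.INTER_CUBIC) for s in(ls,bs)]
        cv2.imwrite(f"pics/crop_{n}.png",np.hstack(tl))
E
python3 m.py
```

```text
top lid 0.61305832862854 0.10710009187459946 diam 0.13962391018867493 ellipse ((269.21551513671875, 185.6676483154297), (66.91831970214844, 68.5775375366211), 65.91692352294922) ctr [0.61253188 0.1068724  0.0175    ] npts 40
top bowl 0.47340500354766846 -0.3126239478588104 diam 0.11671929806470871 ellipse ((488.66278076171875, 250.91018676757812), (59.565059661865234, 61.892333984375), 107.35523986816406) ctr [ 0.47373658 -0.31295575  0.06      ] npts 35
scene lid 0.6122756600379944 0.10925829410552979 diam 0.14418694376945496 ellipse ((402.0514221191406, 255.85888671875), (42.25642776489258, 60.7828483581543), 98.90872955322266) ctr [0.61454053 0.1067005  0.0175    ] npts 33
scene bowl 0.48622018098831177 -0.31466159224510193 diam 0.14105072617530823 ellipse ((210.5205535888672, 305.2266540527344), (53.478851318359375, 59.06003189086914), 66.79368591308594) ctr [ 0.48634208 -0.31728751  0.06      ] npts 36
```

View pics/crop_top.png

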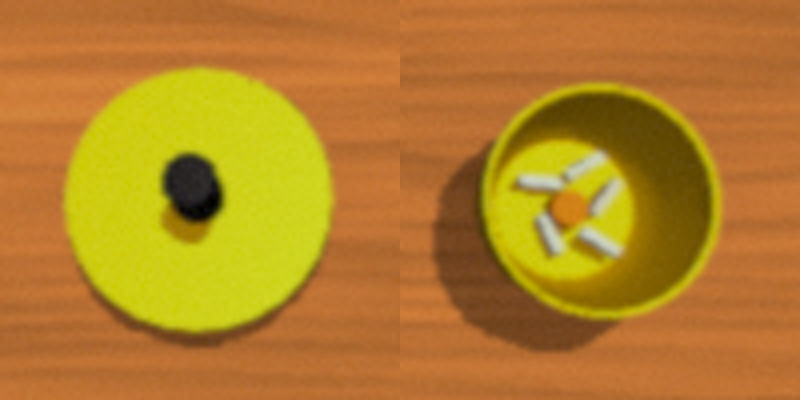

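View pics/crop_scene.png

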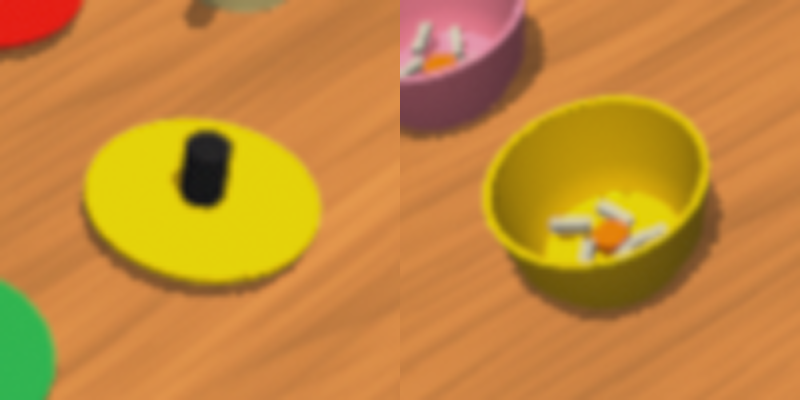

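```bash
cat > ov.py <<'E'
from m import *
def circ(c,x,y,z,d,n=90): return np.array([proj(c,(x+d/2*np.cos(t),y+d/2*np.sin(t),z)) for t in np.linspace(0,2*np.pi,n)])
def overlay(c,ctr,circles,f,h=50,s=5):
    u,v=map(int,ctr); i=cv2.resize(c["img"][v-h:v+h,u-h:u+h],None,fx=s,fy=s,interpolation=cv2.INTER_CUBIC)
    for (a,col) in circles:
        q=((circ(c,*a)-[u-h,v-h]+.5)*s).astype(np.int32); cv2.polylines(i,[q],True,col,1,cv2.LINE_AA)
    return i
if __name__=="__main__":
    o=pickle.load(open("a.pkl","rb")); c=o["scene"]
    # rim edge pts read on crop (4x, offset 161,256): outer rim far/left/right
    A=overlay(c,(211,306),[((.4737,-.313,.06,.112),(255,0,0)),((.4737,-.313,.06,.104),(255,255,0))],0,s=4)
    B=overlay(c,(402,256),[((.613,.107,.019,.136),(255,0,0)),((.613,.107,.059,.028),(255,255,0)),((.613,.107,.019,.028),(0,255,255))],0,s=4)
    cv2.imwrite("pics/ov.png",np.hstack([A,B]))
    c=o["top"]
    A=overlay(c,(489,251),[((.4737,-.313,.06,.112),(255,0,0)),((.4737,-.313,.06,.104),(255,255,0))],0,s=4)
    B=overlay(c,(270,186),[((.613,.107,.019,.136),(255,0,0)),((.613,.107,.059,.028),(255,255,0))],0,s=4)
    cv2.imwrite("pics/ovt.png",np.hstack([A,B]))
E
python3 ov.py
```

```text
(no output)
```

View pics/ov.png

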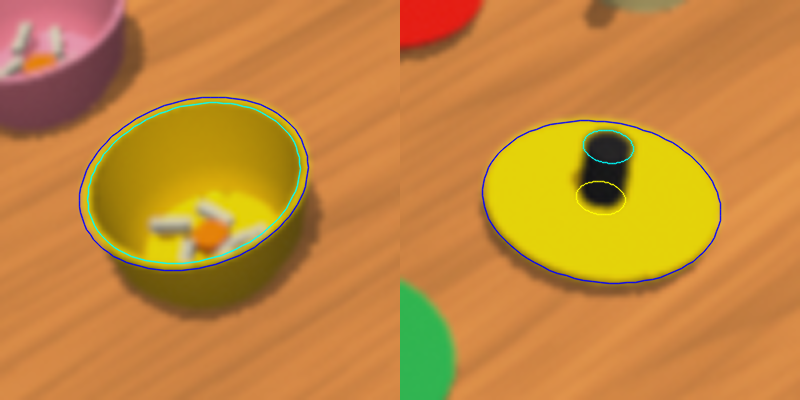

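View pics/ovt.png

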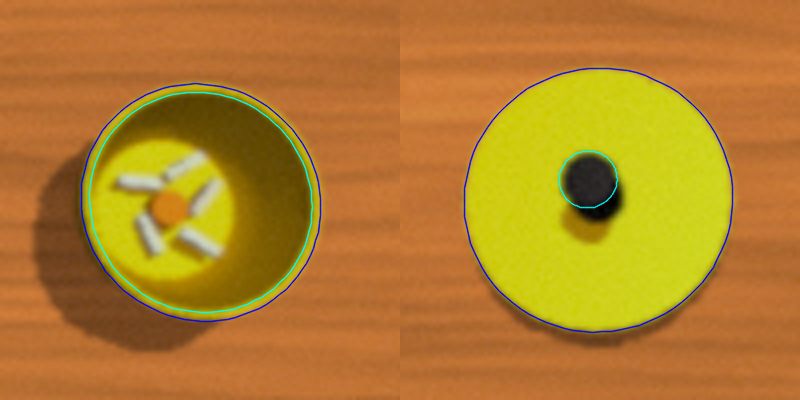

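Emit:
{"method": "servo_tool", "body": {
  "targets": [
    {"dp": [0.01,0.018,0],"angular": [0,0,0]},
    {"dp": [0.03,0.054,0],"angular": [0,0,0]},
    {"dp": [0.055,0.1,0],"angular": [0,0,0]},
    {"dp": [0.08,0.145,0],"angular": [0,0,0]},
    {"dp": [0.105,0.19,0],"angular": [0,0,0]},
    {"dp": [0.13,0.235,0],"angular": [0,0,0]},
    {"dp": [0.155,0.28,0],"angular": [0,0,0]},
    {"dp": [0.18,0.325,0],"angular": [0,0,0]}
  ],
  "fingers": 0,
  "grip_force": 50
}}

```text
time: 1.1
position: [0.4144, -0.2515, 0.1912]
tcp_rot: [-0.0, 0.982, 0.191, 0.0]
contact_force: [0.7, -0.2, 0.4]
grip_width: 0.0854
```

Emit:
{"method": "servo_tool", "body": {
  "targets": [
    {"dp": [0.025,0.045,0],"angular": [0,0,0]},
    {"dp": [0.05,0.09,-0.01],"angular": [0,0,0]},
    {"dp": [0.075,0.135,-0.02],"angular": [0,0,0]},
    {"dp": [0.1,0.18,-0.03],"angular": [0,0,0]},
    {"dp": [0.125,0.225,-0.04],"angular": [0,0,0]},
    {"dp": [0.15,0.27,-0.05],"angular": [0,0,0]},
    {"dp": [0.175,0.315,-0.06],"angular": [0,0,0]},
    {"dp": [0.19,0.345,-0.065],"angular": [0,0,0]}
  ]
}}

```text
time: 2.1
position: [0.6032, 0.0937, 0.1254]
tcp_rot: [-0.0, 0.981, 0.192, -0.001]
contact_force: [0.5, -0.8, -0.2]
grip_width: 0.0855
```

Emit:
{"method": "servo_tool", "body": {
  "targets": [
    {"dp": [0.009,0.017,0],"angular": [0,0,0]},
    {"dp": [0.009,0.017,0],"angular": [0,0,0]},
    {"dp": [0.009,0.017,0],"angular": [0,0,0]},
    {"dp": [0.009,0.017,0],"angular": [0,0,0]}
  ]
}}

```text
time: 2.6
position: [0.6128, 0.1062, 0.1267]
tcp_rot: [0.0, 0.982, 0.19, 0.0]
contact_force: [0.0, -0.2, 0.4]
grip_width: 0.0853
```

```bash
python3 - <<'E'
from h import *
o=snap("b"); s=r.sense(); print(s["position"])
for n in o: print(n,proj(o[n],s["position"]),proj(o[n],[.613,.107,.059]))
i=o["scene"]["img"][120:320,270:520]; cv2.imwrite("pics/b_crop.png",cv2.resize(i,None,fx=3,fy=3,interpolation=cv2.INTER_CUBIC))
E
```

```text
[0.61289754 0.10638939 0.12666413]
scene [406.67947725 218.94550005] [403.55017101 242.1411703 ]
top [261.99611339 171.02839151] [266.52746448 180.37491266]
```

View pics/b_crop.png

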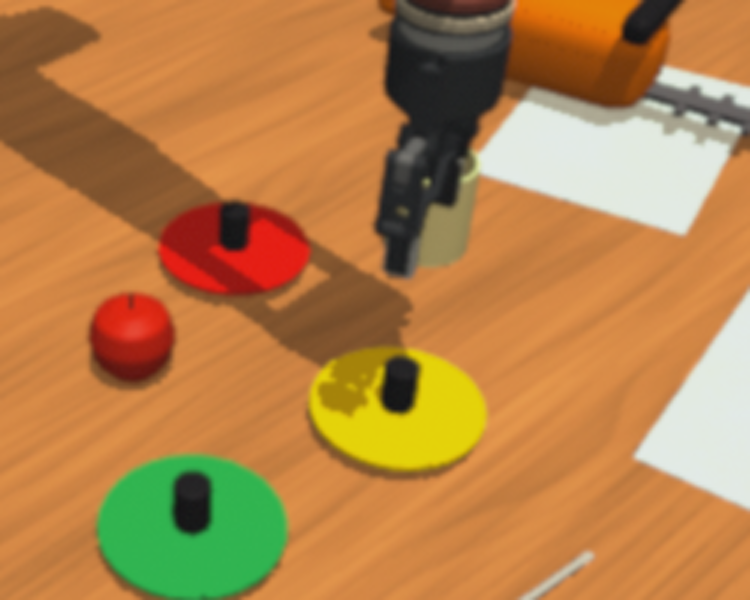

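Emit:
{"method": "servo_tool", "body": {
  "targets": [
    {"dp": [0,0.001,-0.02],"angular": [0,0,0]},
    {"dp": [0,0.001,-0.045],"angular": [0,0,0]},
    {"dp": [0,0.001,-0.065],"angular": [0,0,0]},
    {"dp": [0,0.001,-0.08],"angular": [0,0,0]},
    {"dp": [0,0.001,-0.092],"angular": [0,0,0]},
    {"dp": [0,0.001,-0.1],"angular": [0,0,0]},
    {"dp": [0,0.001,-0.102],"angular": [0,0,0]},
    {"dp": [0,0.001,-0.102],"angular": [0,0,0]}
  ]
}}

```text
time: 3.7
position: [0.6135, 0.1085, 0.0249]
tcp_rot: [0.0, 0.982, 0.191, 0.0]
contact_force: [0.5, -0.1, 0.0]
grip_width: 0.0852
```

Emit:
{"method": "servo_tool", "body": {
  "targets": [
    {"dp": [0,0,0],"angular": [0,0,0]},
    {"dp": [0,0,0],"angular": [0,0,0]},
    {"dp": [0,0,0],"angular": [0,0,0]},
    {"dp": [0,0,0],"angular": [0,0,0]},
    {"dp": [0,0,0],"angular": [0,0,0]},
    {"dp": [0,0,0],"angular": [0,0,0]}
  ],
  "fingers": 1,
  "grip_force": 40
}}

```text
time: 4.45
position: [0.613, 0.1085, 0.0244]
tcp_rot: [-0.0, 0.982, 0.191, -0.0]
contact_force: [0.2, 0.1, -0.4]
grip_width: 0.0001
```

```bash
python3 - <<'E'
from h import *
o=snap("c"); s=r.sense(); print(s["position"],s["grip_width"])
for n in o: print(n,proj(o[n],s["position"]),proj(o[n],[.613,.107,.059]))
i=o["scene"]["img"][180:300,330:480]; a=cv2.resize(i,(500,400),interpolation=cv2.INTER_CUBIC)
i=o["top"]["img"][120:240,195:345]; b=cv2.resize(i,(500,400),interpolation=cv2.INTER_CUBIC)
cv2.imwrite("pics/c_crop.png",cv2.resize(np.hstack([a,b]),(800,320)))
cv2.imwrite("pics/c_a.png",a)
E
```

```text
[0.61305479 0.10845662 0.02438557] -0.00012997809106976097
scene [402.38453084 253.01938734] [403.55017101 242.1411703 ]
top [268.01166664 184.61237613] [266.52746448 180.37491266]
```

View pics/c_crop.png

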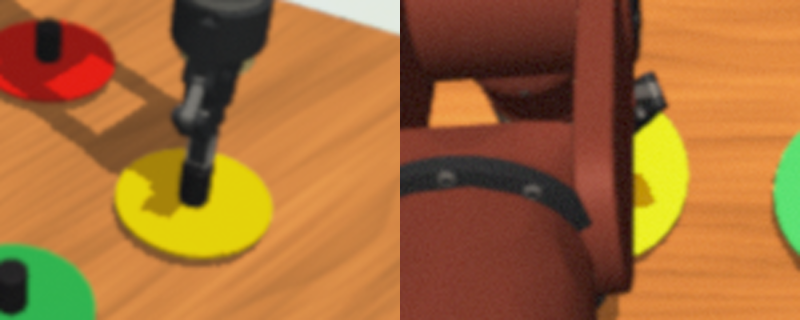

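View pics/c_scene.png

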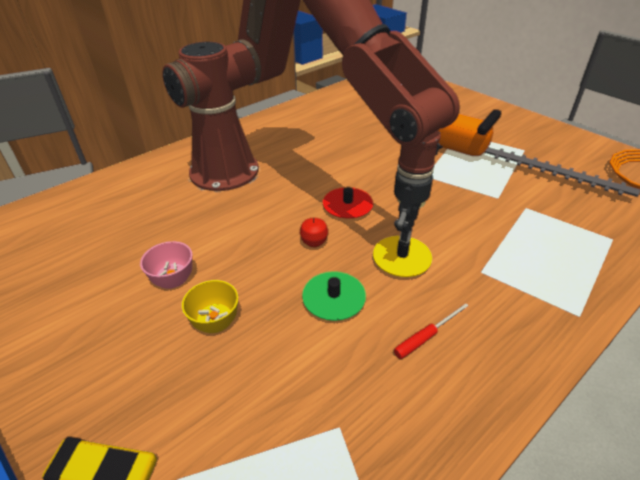

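```bash
python3 - <<'E'
from h import *
from scipy.spatial.transform import Rotation as R
for t,p in(("b",[.6129,.1064,.1267]),("c",[.613,.1085,.0244])):
    o=pickle.load(open(t+".pkl","rb")); c=o["scene"]
    q=R.from_quat([.982,.191,0,0]); 
    y=q.apply([0,1,0]); print(t,"y",y)
    for s in(-1,0,1):
        a=.0425*s if t=="b" else 0.008*s
        P=np.array(p)+y*a; 
        for dz in (0,.013,.03,.06,.1): print(s,dz,proj(c,P+[0,0,dz]).round(1),end=" ")
        print()
i=pickle.load(open("c.pkl","rb"))["scene"]["img"][195:275,365:445]; cv2.imwrite("pics/c_z.png",cv2.resize(i,(560,560),interpolation=cv2.INTER_CUBIC))
i=pickle.load(open("b.pkl","rb"))["scene"]["img"][155:235,365:445]; cv2.imwrite("pics/b_z.png",cv2.resize(i,(560,560),interpolation=cv2.INTER_CUBIC))
E
```

```text
b y [ 0.37482227 -0.92709669  0.        ]
-1 0 [413.  208.2] -1 0.013 [413.7 203.5] -1 0.03 [414.6 197.2] -1 0.06 [416.4 185.9] -1 0.1 [418.8 170. ] 
0 0 [406.7 218.9] 0 0.013 [407.4 214.2] 0 0.03 [408.3 207.9] 0 0.06 [409.9 196.4] 0 0.1 [412.2 180.4] 
1 0 [400.  230.4] 1 0.013 [400.7 225.6] 1 0.03 [401.5 219.2] 1 0.06 [403.1 207.7] 1 0.1 [405.2 191.4] 
c y [ 0.37482227 -0.92709669  0.        ]
-1 0 [403.5 250.9] -1 0.013 [404.1 246.7] -1 0.03 [404.9 241.2] -1 0.06 [406.4 231.3] -1 0.1 [408.5 217.3] 
0 0 [402.4 253. ] 0 0.013 [403.  248.9] 0 0.03 [403.8 243.4] 0 0.06 [405.2 233.3] 0 0.1 [407.2 219.4] 
1 0 [401.2 255.1] 1 0.013 [401.8 251. ] 1 0.03 [402.6 245.5] 1 0.06 [404.  235.5] 1 0.1 [406.  221.5]
```

View pics/c_z.png

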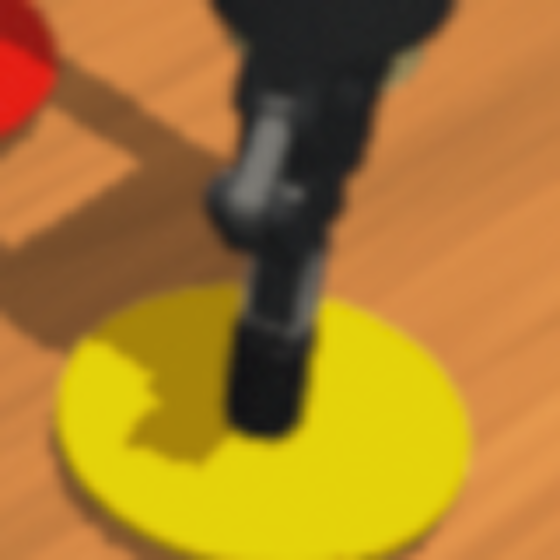

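View pics/b_z.png

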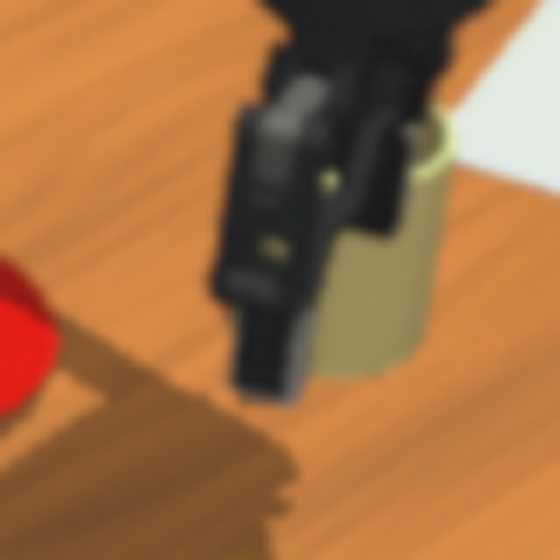

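```bash
python3 - <<'E'
from h import *
ob=pickle.load(open("b.pkl","rb"))["top"]; oa=pickle.load(open("a.pkl","rb"))
i=ob["img"][100:260,180:380]; a=cv2.resize(i,(500,400),interpolation=cv2.INTER_CUBIC)
i=oa["scene"]["img"][130:250,0:90]; b=cv2.resize(i,(300,400),interpolation=cv2.INTER_CUBIC)
cv2.imwrite("pics/bt.png",np.hstack([a,b]))
for s in(-1,0,1): print([proj(oa["scene"],np.array([.234,-.5787,.1905+dz])+.0425*s*np.array([.375,-.927,0])).round(1) for dz in(0,.013,.05)], proj(ob,np.array([.6129,.1064,.1267+.013])+.0425*s*np.array([.375,-.927,0])))
E
```

```text
[array([ 23.6, 237.5]), array([ 20.6, 232.3]), array([ 11.5, 216.9])] [238.37580809 178.12920975]
[array([  2.7, 251.3]), array([ -0.7, 246.1]), array([-10.7, 230.5])] [260.95956902 169.02925491]
[array([-19.7, 266.1]), array([-23.4, 260.8]), array([-34.5, 245.1])] [283.47914213 159.95516407]
```

View pics/bt.png

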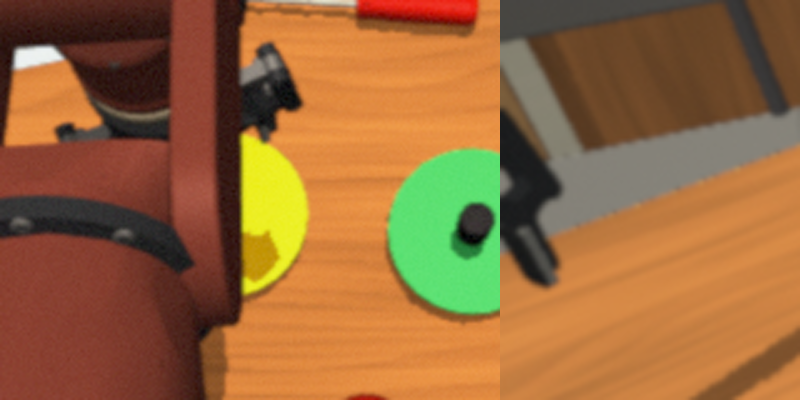

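```bash
python3 - <<'E'
from h import *
o=pickle.load(open("b.pkl","rb"))
a,d=ray(o["scene"],403,211.5); b,e=ray(o["top"],286,154)
A=np.stack([d,-e],1); t=np.linalg.lstsq(A,b-a,rcond=None)[0]; print(a+d*t[0],b+e*t[1])
print("pred open near tip",np.array([.6129,.1064,.1267+.013])+.0425*np.array([.375,-.927,0]))
for z in (.14,.16,.18): print(z,proj(o["top"],np.array([.6289,.067,z])))
E
```

```text
[0.63185813 0.06442791 0.17999339] [0.62738345 0.05932847 0.17814534]
pred open near tip [0.6288375 0.0670025 0.1397   ]
0.14 [283.46527115 159.87018861]
0.16 [282.40976334 156.43375304]
0.18 [281.29715018 152.81139856]
```

Emit:
{"method": "servo_tool", "body": {
  "targets": [
    {"dp": [0,0,0.01],"angular": [0,0,0]},
    {"dp": [0,0,0.01],"angular": [0,0,0]},
    {"dp": [0,0,0.01],"angular": [0,0,0]},
    {"dp": [0,0,0.01],"angular": [0,0,0]},
    {"dp": [0,0,0.01],"angular": [0,0,0]},
    {"dp": [0,0,0.01],"angular": [0,0,0]}
  ],
  "fingers": 0
}}

```text
time: 5.3
position: [0.6129, 0.1085, 0.0342]
tcp_rot: [-0.0, 0.982, 0.191, -0.0]
contact_force: [0.2, -0.4, -0.4]
grip_width: 0.0855
```

Emit:
{"method": "servo_tool", "body": {
  "targets": [
    {"dp": [0,0,-0.01],"angular": [0,0,0]},
    {"dp": [0,0,-0.02],"angular": [0,0,0]},
    {"dp": [0,0,-0.026],"angular": [0,0,0]},
    {"dp": [0,0,-0.03],"angular": [0,0,0]},
    {"dp": [0,0,-0.03],"angular": [0,0,0]},
    {"dp": [0,0,-0.03],"angular": [0,0,0]}
  ]
}}

```text
time: 6.05
position: [0.6134, 0.1085, 0.0047]
tcp_rot: [0.0, 0.982, 0.191, 0.0]
contact_force: [0.2, -0.7, -0.5]
grip_width: 0.0855
```

```bash
python3 - <<'E'
from h import *
o=snap("d"); s=r.sense(); print(s["position"],s["grip_width"],s["contact_force"],s["time"])
i=o["scene"]["img"][195:275,365:445]; cv2.imwrite("pics/d_z.png",cv2.resize(i,(560,560),interpolation=cv2.INTER_CUBIC))
E
```

```text
[0.61351623 0.108471   0.00487448] 0.0850309733792521 [0.8505555  0.68451841 0.11780591] 6.15
```

View pics/d_z.png

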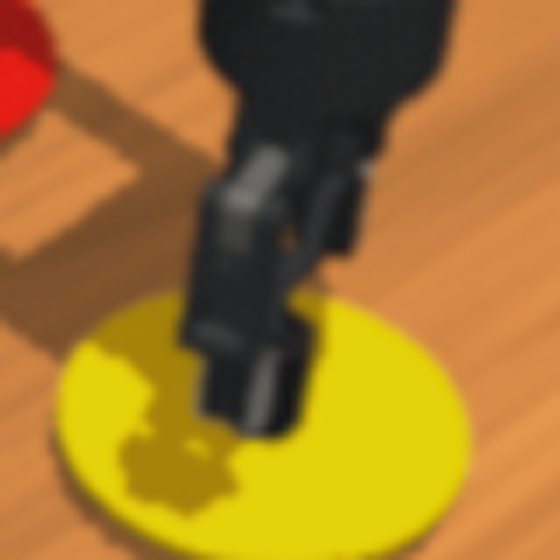

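Emit:
{"method": "servo_tool", "body": {
  "targets": [
    {"dp": [0,0,-0.004],"angular": [0,0,0]},
    {"dp": [0,0,-0.008],"angular": [0,0,0]},
    {"dp": [0,0,-0.012],"angular": [0,0,0]},
    {"dp": [0,0,-0.016],"angular": [0,0,0]},
    {"dp": [0,0,-0.018],"angular": [0,0,0]},
    {"dp": [0,0,-0.018],"angular": [0,0,0]}
  ]
}}

```text
time: 6.9
position: [0.6128, 0.1085, -0.0139]
tcp_rot: [-0.0, 0.982, 0.191, -0.0]
contact_force: [-0.5, -0.0, -0.6]
grip_width: 0.0857
```

Emit:
{"method": "servo_tool", "body": {
  "targets": [
    {"dp": [0,0,0],"angular": [0,0,0]},
    {"dp": [0,0,0],"angular": [0,0,0]},
    {"dp": [0,0,0],"angular": [0,0,0]},
    {"dp": [0,0,0],"angular": [0,0,0]},
    {"dp": [0,0,0],"angular": [0,0,0]},
    {"dp": [0,0,0],"angular": [0,0,0]}
  ],
  "fingers": 1,
  "grip_force": 40
}}

```text
time: 7.65
position: [0.6133, 0.1086, -0.0133]
tcp_rot: [-0.0, 0.982, 0.191, 0.0]
contact_force: [-0.4, 0.3, 2.4]
grip_width: 0.0266
```

```bash
python3 - <<'E'
from h import *
o=snap("e"); s=r.sense(); print(s["position"],s["grip_width"],s["contact_force"],s["ft_torque"],s["time"])
i=o["scene"]["img"][195:275,365:445]; cv2.imwrite("pics/e_z.png",cv2.resize(i,(560,560),interpolation=cv2.INTER_CUBIC))
E
```

```text
[ 0.61336109  0.10860257 -0.0132741 ] 0.026583974872483783 [-0.00392265  0.43053449  1.68212883] [ 0.21870806  0.00482002 -0.03037531] 7.75
```

View pics/e_z.png

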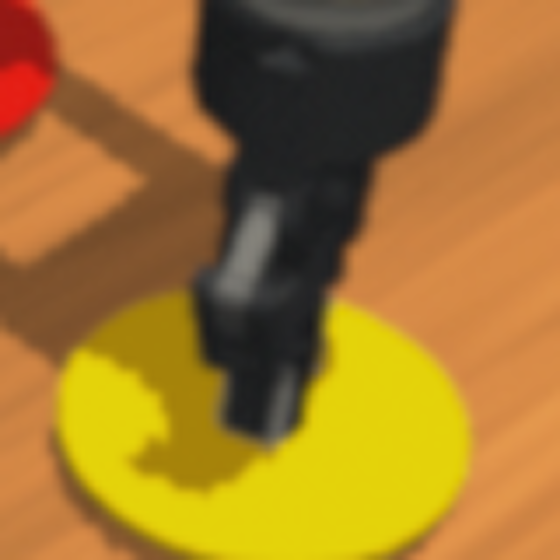

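Emit:
{"method": "servo_tool", "body": {
  "targets": [
    {"dp": [0,0,0.006],"angular": [0,0,0]},
    {"dp": [0,0,0.02],"angular": [0,0,0]},
    {"dp": [0,0,0.04],"angular": [0,0,0]},
    {"dp": [0,0,0.065],"angular": [0,0,0]},
    {"dp": [0,0,0.09],"angular": [0,0,0]},
    {"dp": [0,0,0.11],"angular": [0,0,0]},
    {"dp": [-0.003,-0.009,0.125],"angular": [0,0,0]},
    {"dp": [-0.01,-0.03,0.13],"angular": [0,0,0]}
  ]
}}

```text
time: 8.75
position: [0.6036, 0.0779, 0.1179]
tcp_rot: [0.0, 0.982, 0.191, 0.001]
contact_force: [0.3, -0.5, -2.6]
grip_width: 0.0271
```

Emit:
{"method": "servo_tool", "body": {
  "targets": [
    {"dp": [-0.01,-0.03,0],"angular": [0,0,0]},
    {"dp": [-0.023,-0.07,0],"angular": [0,0,0]},
    {"dp": [-0.037,-0.113,0],"angular": [0,0,0]},
    {"dp": [-0.052,-0.157,0],"angular": [0,0,0]},
    {"dp": [-0.067,-0.202,0],"angular": [0,0,0]},
    {"dp": [-0.082,-0.247,0],"angular": [0,0,0]},
    {"dp": [-0.096,-0.29,0],"angular": [0,0,0]},
    {"dp": [-0.108,-0.328,0],"angular": [0,0,0]}
  ]
}}

```text
time: 9.75
position: [0.4922, -0.2516, 0.1153]
tcp_rot: [-0.001, 0.982, 0.19, -0.001]
contact_force: [0.6, -0.0, -0.9]
grip_width: 0.0268
```

Emit:
{"method": "servo_tool", "body": {
  "targets": [
    {"dp": [-0.01,-0.03,0],"angular": [0,0,0]},
    {"dp": [-0.017,-0.051,0],"angular": [0,0,0]},
    {"dp": [-0.021,-0.062,0],"angular": [0,0,0]},
    {"dp": [-0.021,-0.0625,0],"angular": [0,0,0]},
    {"dp": [-0.021,-0.0625,0],"angular": [0,0,0]},
    {"dp": [-0.021,-0.0625,0],"angular": [0,0,0]}
  ]
}}

```text
time: 10.5
position: [0.4744, -0.311, 0.1163]
tcp_rot: [-0.0, 0.982, 0.191, -0.0]
contact_force: [-0.8, 0.4, -1.9]
grip_width: 0.0269
```

```bash
python3 - <<'E'
from ov import *
o=snap("f"); s=r.sense(); print(s["position"],s["grip_width"],s["contact_force"],s["ft_torque"],s["time"])
x,y,z=.474,-.3135,s["position"][2]+.0133
p=[((x,y,z+.019,.136),(255,0,0)),((x,y,z+.0,.072),(255,255,0)),((.474,-.3135,.06,.112),(0,0,255))]
A=overlay(o["scene"],(215,290),p,0,h=80,s=4)[:600]; cv2.imwrite("pics/f_s.png",A)
A=overlay(o["top"],(489,251),p,0,h=80,s=4)[:600]; cv2.imwrite("pics/f_t.png",A)
E
```

```text
[ 0.47438092 -0.31127944  0.11640237] 0.02707608624576122 [-0.28651582 -0.14599945 -1.35239174] [-0.05534379  0.00065095  0.00189018] 10.6
```

View pics/f_s.png

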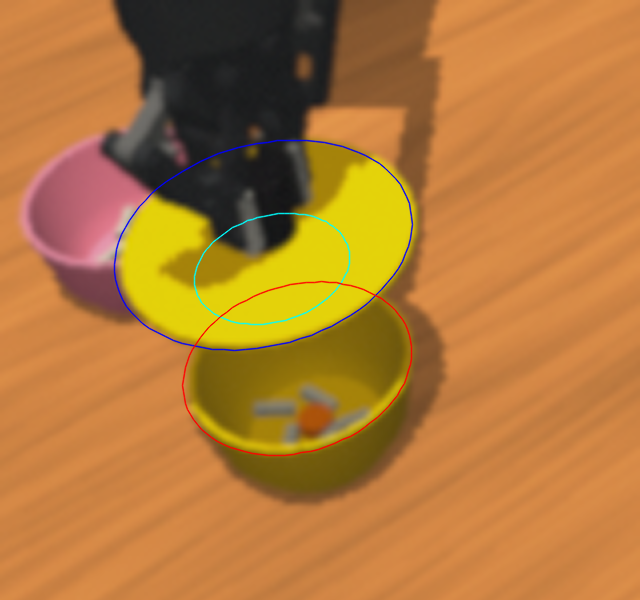

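View pics/f_t.png

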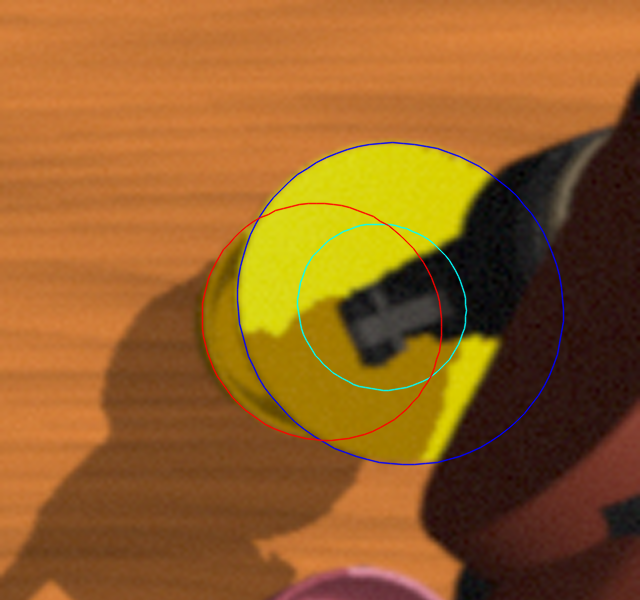

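Emit:
{"method": "servo_tool", "body": {
  "targets": [
    {"dp": [0,0,-0.012],"angular": [0,0,0]},
    {"dp": [0,0,-0.028],"angular": [0,0,0]},
    {"dp": [0,0,-0.042],"angular": [0,0,0]},
    {"dp": [0,0,-0.055],"angular": [0,0,0]},
    {"dp": [0,0,-0.065],"angular": [0,0,0]},
    {"dp": [0,0,-0.072],"angular": [0,0,0]},
    {"dp": [0,0,-0.076],"angular": [0,0,0]},
    {"dp": [0,0,-0.076],"angular": [0,0,0]}
  ]
}}

```text
time: 11.6
position: [0.4741, -0.3121, 0.0404]
tcp_rot: [-0.0, 0.982, 0.191, -0.0]
contact_force: [-0.3, -0.3, -1.7]
grip_width: 0.0269
```

```bash
python3 - <<'E'
from ov import *
o=snap("g"); s=r.sense(); print(s["position"],s["grip_width"],s["contact_force"],s["ft_torque"],s["time"])
x,y,z=.474,-.3135,s["position"][2]+.0133
p=[((x,y,z+.019,.136),(255,0,0)),((.474,-.3135,.06,.112),(0,0,255))]
A=overlay(o["scene"],(211,300),p,0,h=60,s=5)[:600]; cv2.imwrite("pics/g_s.png",A)
E
```

```text
[ 0.47440851 -0.31237459  0.04087661] 0.026875256187166498 [ 1.00873836e-01  1.76177900e-05 -1.42623672e+00] [ 0.01845654 -0.00496657 -0.04681301] 11.7
```

View pics/g_s.png

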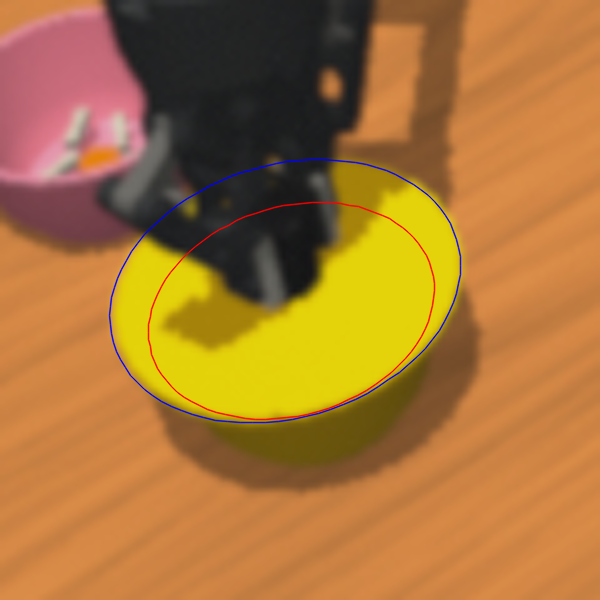

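The lid is entering the bowl, centred, with no contact yet. About 8 mm are left.

Emit:
{"method": "servo_tool", "body": {
  "targets": [
    {"dp": [0,0,-0.002],"angular": [0,0,0]},
    {"dp": [0,0,-0.004],"angular": [0,0,0]},
    {"dp": [0,0,-0.005],"angular": [0,0,0]},
    {"dp": [0,0,-0.006],"angular": [0,0,0]},
    {"dp": [0,0,-0.006],"angular": [0,0,0]}
  ]
}}

```text
time: 12.32
position: [0.4739, -0.312, 0.0342]
tcp_rot: [-0.0, 0.982, 0.191, -0.0]
contact_force: [0.5, -0.5, -0.9]
grip_width: 0.0268
```

Emit:
{"method": "servo_tool", "body": {
  "targets": [
    {"dp": [0,0,-0.0005],"angular": [0,0,0]},
    {"dp": [0,0,-0.001],"angular": [0,0,0]},
    {"dp": [0,0,-0.001],"angular": [0,0,0]}
  ]
}}

```text
time: 12.7
position: [0.474, -0.312, 0.0334]
tcp_rot: [-0.0, 0.982, 0.191, -0.0]
contact_force: [0.3, -0.5, -1.8]
grip_width: 0.0268
```

Emit:
{"method": "servo_tool", "body": {
  "targets": [
    {"dp": [0,0,-0.0005],"angular": [0,0,0]},
    {"dp": [0,0,-0.001],"angular": [0,0,0]},
    {"dp": [0,0,-0.001],"angular": [0,0,0]}
  ]
}}

```text
time: 13.08
position: [0.4741, -0.3121, 0.0327]
tcp_rot: [0.0, 0.982, 0.191, -0.0]
contact_force: [-0.0, -0.1, 0.6]
grip_width: 0.0272
```

Emit:
{"method": "servo_tool", "body": {
  "targets": [
    {"dp": [0,0,-0.0005],"angular": [0,0,0]},
    {"dp": [0,0,-0.0005],"angular": [0,0,0]},
    {"dp": [0,0,-0.0005],"angular": [0,0,0]}
  ]
}}

```text
time: 13.45
position: [0.4741, -0.3121, 0.0327]
tcp_rot: [-0.0, 0.982, 0.191, -0.0]
contact_force: [-1.5, 2.2, 4.9]
grip_width: 0.0268
```

Emit:
{"method": "servo_tool", "body": {
  "targets": [
    {"dp": [0,0,0],"angular": [0,0,0]},
    {"dp": [0,0,0],"angular": [0,0,0]},
    {"dp": [0,0,0],"angular": [0,0,0]},
    {"dp": [0,0,0],"angular": [0,0,0]},
    {"dp": [0,0,0],"angular": [0,0,0]}
  ],
  "fingers": 0
}}

```text
time: 14.08
position: [0.4741, -0.312, 0.0318]
tcp_rot: [-0.0, 0.982, 0.191, 0.0]
contact_force: [0.1, 0.2, -0.8]
grip_width: 0.0853
```

Emit:
{"method": "servo_tool", "body": {
  "targets": [
    {"dp": [0,0,0.01],"angular": [0,0,0]},
    {"dp": [0,0,0.025],"angular": [0,0,0]},
    {"dp": [0,0,0.045],"angular": [0,0,0]},
    {"dp": [0,0,0.07],"angular": [0,0,0]},
    {"dp": [0,0,0.1],"angular": [0,0,0]},
    {"dp": [0,0,0.13],"angular": [0,0,0]},
    {"dp": [0,0,0.15],"angular": [0,0,0]},
    {"dp": [0,0,0.15],"angular": [0,0,0]}
  ]
}}

```text
time: 15.08
position: [0.4755, -0.3132, 0.1849]
tcp_rot: [0.002, 0.982, 0.191, 0.002]
contact_force: [0.4, 0.6, -0.0]
grip_width: 0.0855
```

Emit:
{"method": "servo_tool", "body": {
  "targets": [
    {"dp": [0,0.03,0],"angular": [0,0,0]},
    {"dp": [0,0.07,0],"angular": [0,0,0]},
    {"dp": [0,0.11,0],"angular": [0,0,0]},
    {"dp": [0,0.15,0],"angular": [0,0,0]},
    {"dp": [0,0.18,0],"angular": [0,0,0]},
    {"dp": [0,0.2,0],"angular": [0,0,0]},
    {"dp": [0,0.2,0],"angular": [0,0,0]},
    {"dp": [0,0.2,0],"angular": [0,0,0]}
  ]
}}

```text
time: 16.08
position: [0.4736, -0.1124, 0.1811]
tcp_rot: [-0.0, 0.982, 0.191, -0.001]
contact_force: [0.4, 0.6, -0.1]
grip_width: 0.0852
```

```bash
python3 - <<'E'
from ov import *
o=snap("h"); s=r.sense(); print(s["position"],s["grip_width"],s["contact_force"],s["time"])
x,y=.474,-.3135
p=[((x,y,.065,.136),(255,0,0)),((x,y,.105,.028),(255,255,0))]
A=overlay(o["scene"],(211,306),p,0,s=4); B=overlay(o["top"],(489,251),p,0,s=4)
cv2.imwrite("pics/h_c.png",np.hstack([A,B]))
E
```

```text
[ 0.47389775 -0.11284579  0.18151413] 0.08540968290961252 [-0.13744187  0.54635719 -0.05355376] 16.175
```

View pics/h_c.png

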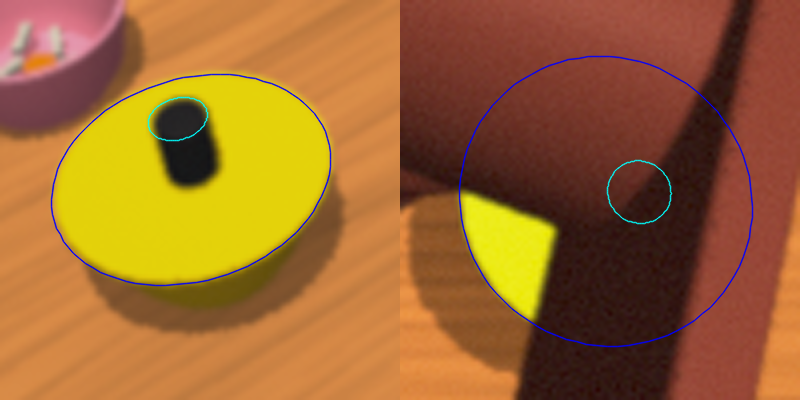

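View pics/h_scene.png

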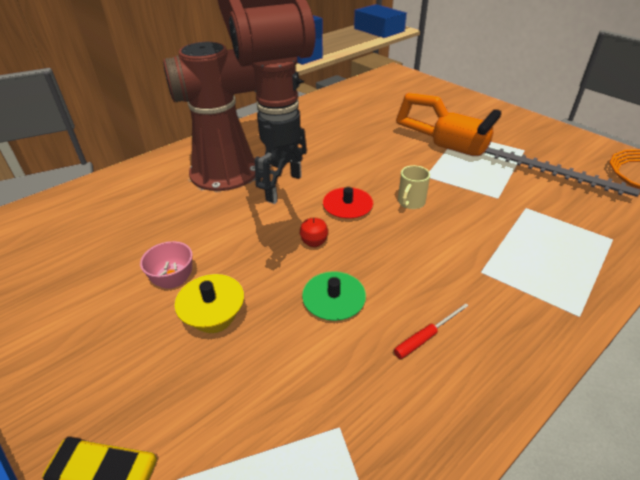

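The lid's outline and knob match the "home and level" overlay, where the plate top is at 65 mm and the knob top at 105 mm. Nothing else has moved and the arm is clear.

```bash
python3 -c "
from bench import r
print(r.close_job())"
```

```text
the job is handed in; nothing more can be done
None
```

The yellow lid is on the yellow bowl, let go and sitting level on the rim. I handed the job in at about 16.2 s of the 38 s allowed.

- **How it went:** I gripped the lid by its knob, carried it over the bowl and lowered it in small steps. The wrist read about 5 N when the lid seated. I then opened the fingers, rose clear and moved the arm aside.
- **Last checks:** In the scene camera, the lid's plate and knob match the outline predicted for a lid that is home, level and centred. The height reading at contact was 0.0327 m, the same as I had worked out beforehand. In the last picture the bowl, mug and green lid look unmoved, and the gripper touches nothing.
- **What disagreed:** The reported TCP height was about 40 mm lower than where the cameras showed the fingertips. Because of this my first grasp closed on nothing, just above the knob. No force showed and nothing moved. I corrected the height from the pictures and from the position where the lid was picked up.
- **What I could not check:** The arm hid most of the lid from the top camera in the last picture. Only one visible part of its edge could be compared there, and it agreed.

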